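Release the ratchet and bring the hold-down arm onto the pump housing

TASK

The hold-down arm is propped open by its ratchet: with the fingertips, press the red thumb pad of the pawl all the way down so that the pawl clicks free and stays free, then push the arm's yellow end pad down past the teeth until the rubber foot rests on top of the pump housing. Lift nothing, keep the housing where it stands, leave the things round the fixture alone, and finish with the hand clear of everything.

Things in the scene. Friction and masses are not known exactly. Their poses are not given: they have to be found in the camera images.
- stand: green steel hold-down fixture bolted to the bench. Origin: on the bench, under the arm's pivot; z up; its x axis points along the arm (from the pivot towards the yellow pad), y is the pivot axis direction. Base plate from x = -130 to +200 mm, 120 mm wide, 12 mm thick. Two cheek plates (y = +-20 to +-28 mm) carry the arm between x = -25 and +25 mm (155 mm high) and the pawl between x = -88 and -52 mm (190 mm high)
- pivot (a point): centre of the arm's pivot, 130 mm above the bench; the pivot axis is level, along the stand's y
- hold_arm (a joint): angle (rad) of the hold-down arm about its pivot, growing as it is pushed down: the arm rises (0.90 - value) rad above level, so 0 is raised 0.90 rad and 0.90 is level with the foot just touching the housing. Starts between 0 and 0.14. While the pawl is in, a tooth stops the arm at about 0.16 (up to 0.2 when leant on). The hinge is stiff: the arm stays where it is left and needs about 2 to 6 N down at the yellow pad to move (about 1 N m of friction)
- push_pad (a point): centre of the upper face of the yellow end pad of the arm, 190 mm from the pivot along the arm and 12 mm square off its centre line, upwards (about 287 mm high when raised, 142 mm when level). The pad is 56 mm long along the arm and 40 mm wide; the arm itself is a dark bar 18 mm wide and 22 mm thick
- foot (a point): centre of the lower face of the black rubber foot (30 mm across) on a stem below the arm, 115 mm from the pivot along the arm and 63 mm below its centre line
- pawl (a joint): angle (rad) of the rocker pawl: 0 is in, its steel hook between the arm's teeth; 0.30 is the stop, pad fully down and the hook well clear of the teeth. The hook is past the tooth tips from about 0.15; pressed free counts from 0.2. It has no return spring and stays where it is left; pressing takes about 4 N
- thumb_pad (a point): centre of the upper face of the pawl's red thumb pad, 184 mm above the bench when in; the pad is 36 mm long (along the stand's x) and 44 mm wide, at stand x = -126 mm, open above. It rocks about a pin at stand x = -70 mm, 172 mm high, and goes down about 17 mm at the stop
- housing: cast aluminium pump housing standing loose on the base plate under the foot, near stand x = 115 mm: round flange 80 mm across, body 60 mm across, 55 mm high, 0.7 kg. Origin at the centre of its underside. To be left where it stands
- housing_top (a point): centre of the housing's flat top face, 67 mm above the bench
- spray_can: bystander: upright metal can with a green label band, 54 mm across, about 130 mm high. Origin at its underside
- steel_cup: bystander: square dark steel cup, 60 x 60 mm, 90 mm high. Origin at its underside
- socket: bystander: steel impact socket standing upright, 32 mm across, 70 mm high. Origin at its underside
- screwdriver: bystander: screwdriver with a blue handle lying on the bench. Origin below its middle
Mind the look-alikes: they are no part of the job. What is shaped like the housing but orange is not meant.

How it is judged:
On the way, in this order (a step that is already met when the one before it is completed fails the run):
1. the pawl is pressed free while the arm is still up (value of joint pawl above 0.2 rad and value of joint hold_arm below 0.3 rad), for 0.2 s.
2. the arm is pushed down until its foot meets the housing (value of joint hold_arm above 0.875 rad and value of joint pawl above 0.2 rad), for 0.2 s.
At the end, for the whole second after the job is handed in: The pawl is still free (joint at least 0.2 rad), the arm is down and at rest (0.875 to 0.95 rad) with the foot on the housing's top (gap under 4 mm, within 22 mm of its centre), and the housing stands upright within 15 mm of where it was (all of step 2 and value of joint hold_arm below 0.95 rad and z of foot in the frame of housing_top below 0.004 m and horizontal distance between foot and housing_top below 0.022 m and velocity of joint hold_arm below 0.05 rad/s and distance of housing from where it was at the start of the episode below 0.015 m and angle between housing's own z axis and vertical below 0.08 rad); the robot touches nothing.
It fails at once if the pump housing is shoved, tipped or lifted (more than 15 mm or 0.2 rad) (distance of housing from where it was at the start of the episode above 0.015 m or angle between housing's own z axis and vertical above 0.2 rad).
It fails at once if something beside the fixture is moved by more than 25 mm or lifted (distance of any of spray_can, steel_cup, socket, screwdriver from where it was at the start of the episode above 0.025 m).
It fails at once if a bystander or the housing is picked up (height (world z) of any of spray_can, steel_cup, socket, screwdriver above 0.02 m or height (world z) of housing above 0.025 m).
It also fails if it takes over 43 s, if anything falls off the work surface, if the arm or the gripper's body presses on something with over 40 N, if the wrist force passes 120 N, or if a joint passes its speed limit or range.

ROBOT

A 7-joint arm with a two-finger parallel gripper is mounted at the origin on the work surface. World frame = base frame: x ahead of the robot, y to its left, z up, the work surface at z = 0. Lengths are in m, angles in rad, forces in N, time in s.
With the tool pointing down it reaches from about 0.425 to 0.825 m from the base axis. Payload 3.6 kg.
Tool frame: the origin (TCP) lies at the centre of the arm's flange, where the gripper is bolted on; the fingertips stand 173 mm ahead of it and the grasp point (between the pads) lies 155 mm ahead of it; z points along the fingers, y is the direction in which the jaws open and shut (so a half turn about z gives the same grasp; the last joint's range is limited). The gripper opens to 85 mm and grips with 20 to 120 N. Pads are 22 mm wide; open, the fingers measure 114 mm over their backs; the gripper's body (76 mm by 85 mm) begins 54 mm behind the grasp point. The pads swing forward as they close: fully open they stand 13 mm farther back than shut.
Start: joints at [1.317, 0.615, -0.013, 1.423, 0.008, 1.103, -0.04], TCP at [0.146, -0.633, 0.405] pointing down, gripper open.
Joint ranges: [-3.12, 3.12], [-0.3, 2.06], [-1.34, 1.32], [0.26, 2.42], [-1.36, 4.5], [0.01, 1.98], [-2.84, 2.84]. Speed limits (rad/s): [2.79, 2.79, 3.14, 3.14, 3.14, 3.14, 3.14].

INTERFACE

Orientations are given as a 3x3 rotation matrix whose columns are the frame's x, y, z axes.
In Python, from bench import r gives the robot as it stands.
- The arm moves only by the shell command python3 -m jog 'ROWS' [OPENING]. ROWS is JSON, a list that holds one entry, the list of rows, each a list of 6 numbers: the shift along the world's x, y, z in mm, then the turn, a rotation vector about the world's x, y, z in degrees. In form: [[[dx, dy, dz, ax, ay, az], ...]]. A call has 1 to 10 rows; each row is the pose to reach, as a shift and turn from the pose measured when the call began; what a row does not reach only later rows make up. A row lasts 1/10 s, in which the tool goes at most 50 mm and 8.59 degrees, less where a joint would pass 70% of its speed; a pose out of reach is approached as far as the arm can. A call with a gripper value outside its range is refused whole. OPENING is the finger opening in mm, from 0 to 85.4, set as the call begins (- or left out, the last holds). The fingers move at their own pace and stop on an object; the grip force is fixed at half the most. Time passes only in rows, so rows that repeat a pose let the fingers close. It gives the time, the measured TCP pose, the force and the opening at its end, in the units of the state.
- r.sense(): the state, without advancing time (a new reading comes with each control period).
- r.get_image(name): name is "side" or "top" or "wrist"; returns (picture, depth): 480x640x3 uint8, red, green, blue; 480x640 float32, m along the optical axis (not along the pixel's ray), 0 where there is no reading.
- r.camera_params(name): a dict with "fx", "fy", "cx", "cy" (pixels), "k1" (the pictures are not rectified: a ray, as slopes to the right and down, at radius r is drawn at 1 + k1 r^2 times it, then the intrinsics apply), "view" (4x4, takes a point from world to camera coordinates). Camera axes: x right, y up, looking along -z (the intrinsics and any distortion apply to the point x, -y, -z); pixel columns grow to the right and rows downward; lengths in m; the calibration is good to about 2 mm. A picture is of the moment at which its call begins: read the wrist's pose just before it. camera_params takes no time and is no camera call; for the wrist camera it gives the pose at the moment of the call.
- r.finish_job(): hands the job in, once; it reports no verdict.
Trained networks look in the newest picture that a camera, given by its name, has taken for a name from the list of things; names that differ only in an ending like _2 or _b are one class to them, and where a whole thing is asked for, a point or a joint stands for the part that bears it (a point fixed in the world has none). Each returns a list of dicts, best first, with "conf" (0 to 1); they miss things now and then, are a little off and sometimes report something else, mostly with a low value. They report only what shows in the picture. A call takes as long as a camera call. They do not tell look-alikes from the thing itself.
- r.look_for(camera, name): "position" ([column, row] in pixels, amid what is visible of it).
- r.mark_of(camera, name): "position" ([column, row] in pixels: a listed point, or the origin of a listed thing).
The state is a dict: "time_s": time; "q": joint angles; "dq": joint speeds; "tau": joint torques, N m; "position": TCP position; "tool_rot": TCP orientation; "contact_force": force on the tool from outside, world axes, zero at the start; "torque": the same for the moment, N m; "grip_width": finger opening in m.
Only numpy, scipy, OpenCV 4.12 (cv2) and the standard library are available. Lean on these libraries where they do the work, as an engineer would, in place of code of your own. Each camera call takes 0.05 s, during which the arm holds its last target.

## Working session

There is one attempt and no reset: what is moved stays moved. The work goes in short steps, Python scripts to look and compute and a shell command to move; the robot and the scene stay as the last step left them, time stands still between calls to the robot, and variables do not carry over. Pictures are saved under pics/ and viewed, and the job is handed in when it is done.

```bash
mkdir -p pics; ls
cat > h.py <<'E'
import numpy as np, cv2
from bench import r
def grab(n,f):
    p=r.camera_params(n); im,d=r.get_image(n); cv2.imwrite('pics/'+f,im[:,:,::-1]); return p,im,d
def ray(p,u,v):
    a=np.array([(u-p['cx'])/p['fx'],(v-p['cy'])/p['fy']]); b=a.copy()
    for _ in range(20): b=a/(1+p['k1']*(b@b))
    T=np.linalg.inv(np.array(p['view'])); d=T[:3,:3]@np.array([b[0],-b[1],-1]); return T[:3,3],d
def atz(p,u,v,z):
    o,d=ray(p,u,v); return o+d*(z-o[2])/d[2]
def atd(p,d,u,v):
    o,k=ray(p,u,v); w=d[int(v)-2:int(v)+3,int(u)-2:int(u)+3]; w=w[w>0]
    return o+k*np.median(w) if len(w) else None
E
python3 - <<'E'
from h import *
np.set_printoptions(precision=4,suppress=True)
for n in ('side','top'):
    p,im,d=grab(n,n+'1.png')
    print(n, np.linalg.inv(np.array(p['view']))[:3,3])
    for t in ('push_pad','thumb_pad','pivot','housing_top','stand','foot','housing','spray_can','steel_cup','socket','screwdriver'):
        for m in r.mark_of(n,t)[:2]:
            u,v=m['position']; 
            print(t,round(m['conf'],2),np.round([u,v]),atd(p,d,u,v) if 2<u<637 and 2<v<477 else None)
s=r.sense();print(s['time_s'],s['position'],s['tool_rot'],s['contact_force'])
E
```

```text
pics
side [ 0.5437 -0.6492  0.6874]
push_pad 0.74 [306. 208.] [ 0.6055 -0.0544  0.2955]
thumb_pad 0.73 [308. 271.] [ 0.611  -0.0306  0.1651]
thumb_pad 0.7 [244. 187.] [0.5166 0.201  0.1831]
pivot 0.92 [276. 246.] [0.5662 0.0489 0.1572]
housing_top 0.83 [250. 433.] [ 0.5119 -0.226   0.0541]
housing_top 0.81 [430. 312.] [ 0.8198 -0.0288  0.0543]
stand 0.73 [277. 300.] [0.5641 0.0734 0.0109]
foot 0.79 [306. 268.] [ 0.6058 -0.0446  0.1827]
foot 0.39 [324. 262.] [0.6628 0.152  0.032 ]
housing 0.9 [304. 339.] [ 0.6021 -0.0587  0.0456]
housing 0.78 [256. 455.] [ 0.5181 -0.2541  0.0474]
spray_can 0.87 [342. 308.] [0.6807 0.0391 0.013 ]
spray_can 0.48 [215. 321.] [0.4529 0.0311 0.012 ]
steel_cup 0.84 [320. 263.] [0.6545 0.1491 0.031 ]
socket 0.58 [216. 322.] [0.4534 0.0306 0.0115]
screwdriver 0.96 [370. 391.] [ 0.6957 -0.1453  0.0111]
top [0.459  0.0188 0.9284]
push_pad 0.62 [363. 246.] [ 0.6018 -0.0314  0.2768]
thumb_pad 0.77 [216. 303.] [0.5141 0.1967 0.1844]
pivot 0.77 [291. 283.] [0.5551 0.0772 0.1724]
housing_top 0.98 [351. 265.] [ 0.6106 -0.0259  0.0677]
housing_top 0.71 [356. 168.] [ 0.8115 -0.0275  0.055 ]
stand 0.63 [301. 290.] [0.554  0.0653 0.0892]
foot 0.68 [362. 258.] [ 0.5865 -0.0309  0.2679]
housing 0.82 [347. 272.] [ 0.5967 -0.0195  0.0676]
housing 0.57 [357. 179.] [ 0.789  -0.0314  0.0539]
spray_can 0.86 [309. 228.] [0.6662 0.0559 0.117 ]
steel_cup 0.94 [249. 241.] [0.6593 0.1843 0.0035]
socket 0.79 [309. 351.] [0.4451 0.0433 0.0701]
screwdriver 0.88 [404. 234.] [ 0.6907 -0.1358  0.0131]
1.2 [ 0.1462 -0.6333  0.4047] [[ 0.9744  0.2249 -0.    ]
 [ 0.2249 -0.9744  0.0001]
 [ 0.     -0.0001 -1.    ]] [ 0.7579 -0.2114 -0.6138]
```

View pics/side1.png

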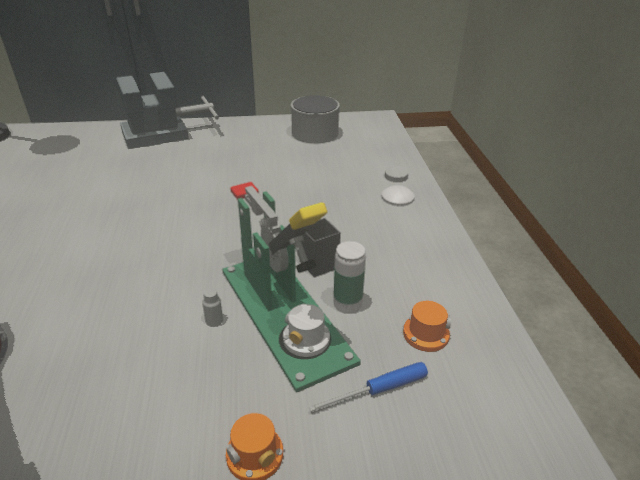

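View pics/top1.png

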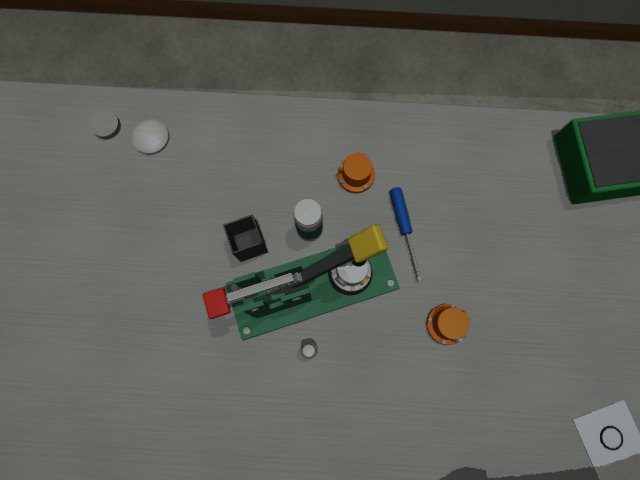

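The side view shows the red thumb pad at about (244,188), the yellow pad at (310,215), and the grey housing at (305,325). The orange look-alikes are at (254,440) and (430,320). The top view agrees, with the red pad at (216,303), the yellow pad at (368,243) and the housing at (351,268). Next I'll refine the fixture frame.

Run:
```python
from h import *
np.set_printoptions(precision=4,suppress=True)
for n in ('top','side'):
    p,im,d=grab(n,n+'2.png')
    hsv=cv2.cvtColor(im,cv2.COLOR_RGB2HSV).astype(int)
    H,S,V=hsv[...,0],hsv[...,1],hsv[...,2]
    for nm,mk in (('red',((H<4)|(H>175))&(S>180)&(V>90)),('yel',(H>20)&(H<32)&(S>150)&(V>90))):
        k,l,st,c=cv2.connectedComponentsWithStats(mk.astype(np.uint8))
        i=1+np.argmax(st[1:,4]); vs,us=np.where(l==i)
        P=np.array([q for q in (atd(p,d,u,v) for u,v in zip(us,vs)) if q is not None])
        print(n,nm,len(P),c[i],'med',np.median(P,0),'min',P.min(0),'max',P.max(0))
        if nm=='red': print(' atz',atz(p,*c[i],.184))
        if nm=='yel':
            Q=P-P.mean(0); print(np.linalg.svd(Q,full_matrices=False)[2])
```

```text
top red 551 [215.7405 302.7804] med [0.5146 0.1964 0.1844] min [0.4915 0.1742 0.0026] max [0.5466 0.2674 0.1855]
 atz [0.5147 0.1965 0.184 ]
top yel 900 [367.3767 242.6444] med [ 0.6066 -0.0367  0.2841] min [ 0.5831 -0.0635  0.002 ] max [ 0.6782 -0.0111  0.2974]
[[-0.0547  0.4984 -0.8652]
 [-0.9966  0.0259  0.0779]
 [-0.0612 -0.8666 -0.4953]]Traceback (most recent call last):
  File "<stdin>", line 9, in <module>
    return _wrapfunc(a, 'argmax', axis=axis, out=out, **kwds)
    return bound(*args, **kwds)
ValueError: attempt to get argmax of an empty sequence
```

Run:
```python
import cv2
a=cv2.imread('pics/top2.png')[190:350,190:420]; cv2.imwrite('pics/crop1.png',cv2.resize(a,None,fx=3.4,fy=3.4))
```

```text
(no output)
```

View pics/crop1.png

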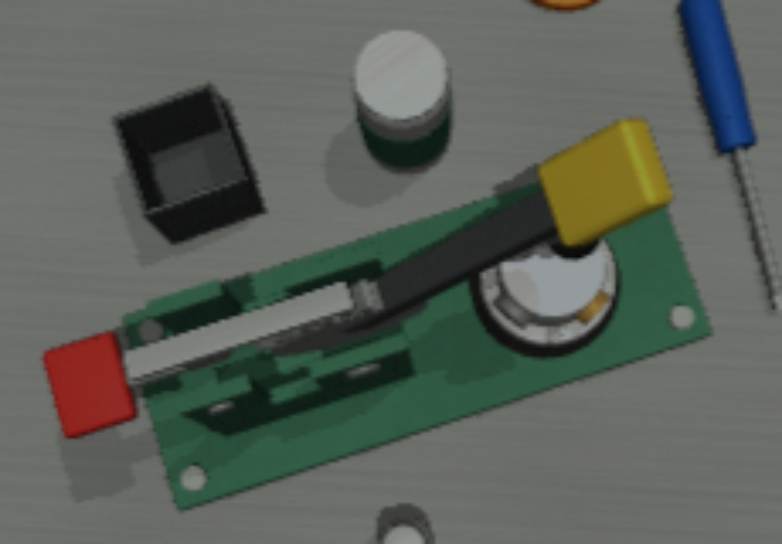

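Run:
```python
from h import *
np.set_printoptions(precision=4,suppress=True)
p=r.camera_params('top')
f=lambda x,y,z: atz(p,190+x/3.4,190+y/3.4,z)
A,B=f(180,508,.012),f(710,335,.012); print(A,B,np.linalg.norm(B-A),(B-A)/np.linalg.norm(B-A))
A,B=f(192,478,.012),f(682,317,.012); print(A,B,(B-A)/np.linalg.norm(B-A))
print('C',f(122,318,.012), f(640,122,.297),f(545,183,.265),f(570,248,.265))
u=(B-A)/np.linalg.norm(B-A);T=np.array([.5147,.1965,0])
print('stand',T+.126*u, 'pad',T+u*.235,'house',T+u*.241,'padend',T+u*.316)
q=np.degrees(np.arctan2(u[1],u[0]));print(q)
s=r.sense()['tool_rot']; s=np.array(s);print('tool y yaw',np.degrees(np.arctan2(s[1,1],s[0,1])))
print('tip',r.sense()['position'])
```

```text
[0.4592 0.1765 0.012 ] [ 0.5776 -0.127   0.012 ] 0.3258068009664378 [ 0.3634 -0.9316  0.    ]
[0.4767 0.1711 0.012 ] [ 0.5874 -0.1102  0.012 ] [ 0.3662 -0.9305  0.    ]
C [0.5673 0.2212 0.012 ] [ 0.6287 -0.0502  0.297 ] [ 0.6073 -0.0131  0.265 ] [ 0.5792 -0.0253  0.265 ]
stand [0.5608 0.0793 0.    ] pad [ 0.6008 -0.0222  0.    ] house [ 0.6029 -0.0278  0.    ] padend [ 0.6304 -0.0976  0.    ]
-68.52033897041368
tool y yaw -76.99875610258103
tip [ 0.1462 -0.6333  0.4047]
```

The base plate edge and the screw holes both put the arm's axis at u = (0.366, -0.9305). I'll close the fingers, rise and swing round at a safe height.

```bash
python3 -m jog '[[[50,45,60,0,0,0],[90,80,115,0,0,2],[125,115,115,0,0,5],[160,150,115,0,0,8.5],[195,185,115,0,0,8.5],[225,220,115,0,0,8.5],[243,244,115,0,0,8.5],[243,244,115,0,0,8.5]]]' 0; python3 -c "
from h import *;print(r.sense()['q'])"
```

```text
time_s: 2.1
position: [0.3923, -0.3851, 0.5204]
tool_rot: [[0.928, 0.373, 0.003], [0.373, -0.928, 0.002], [0.003, -0.0, -1.0]]
contact_force: [0.7, -0.3, -0.5]
grip_width: -0.0
[ 0.81818151  0.36653609 -0.11983145  1.52369196  0.04196274  1.2529349
 -0.49589735]
```

```bash
python3 -m jog '[[[10,48,0,0,0,0],[20,96,0,0,0,0],[30,145,0,0,0,0],[40,193,0,0,0,0],[50,241,0,0,0,0],[60,290,0,0,0,0],[70,338,0,0,0,0],[80,386,0,0,0,0],[90,435,0,0,0,0],[100,483,0,0,0,0]]]'; python3 -m jog '[[[10,48,-20,0,0,0],[21,102,-50,0,0,0],[21,102,-95,0,0,0],[21,102,-120,0,0,0],[21,102,-120,0,0,0]]]'
python3 - <<'E'
from h import *
print(r.sense()['q'],r.sense()['position'])
grab('side','side3.png');grab('wrist','wrist3.png')
a=cv2.imread('pics/side3.png')[120:360,160:400];b=cv2.imread('pics/wrist3.png')
cv2.imwrite('pics/m3.png',np.hstack([cv2.resize(a,(400,400)),cv2.resize(b,(400,400))]))
E
```

```text
time_s: 3.1
position: [0.4923, 0.0998, 0.5208]
tool_rot: [[0.928, 0.372, 0.004], [0.372, -0.928, 0.002], [0.004, 0.0, -1.0]]
contact_force: [0.8, -0.2, -1.0]
grip_width: -0.0001
time_s: 3.6
position: [0.512, 0.2016, 0.3964]
tool_rot: [[0.927, 0.374, -0.006], [0.374, -0.927, -0.003], [-0.006, 0.0, -1.0]]
contact_force: [0.3, -1.3, -1.2]
grip_width: 0.0001
[-0.17182044  0.49125034 -0.36813745  1.71803406  0.20580706  0.97708318
 -1.8046823 ] [0.51203538 0.2016082  0.39642633]
```

View pics/m3.png

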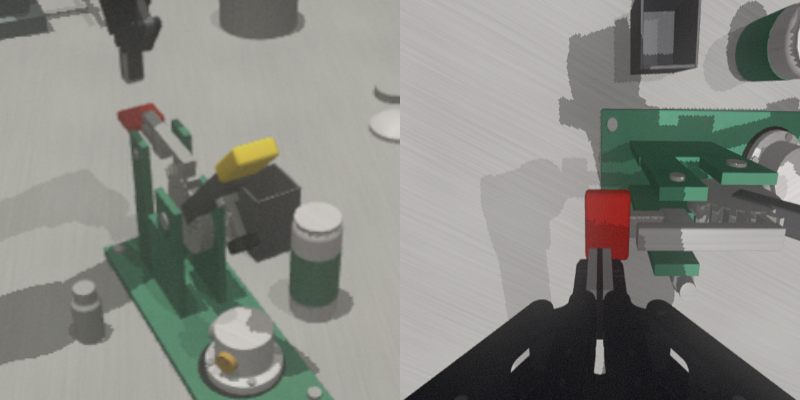

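The closed fingertips hang over the red pad: at (130,75) against (140,118) in the side crop, and lined up in the wrist view. Now I'll press down.

```bash
python3 -m jog '[[[0,0,-25,0,0,0],[0,0,-33,0,0,0],[0,0,-37,0,0,0],[0,0,-41,0,0,0],[0,0,-44,0,0,0]]]'; python3 -m jog '[[[0,0,-3,0,0,0],[0,0,-5,0,0,0],[0,0,-7,0,0,0],[0,0,-9,0,0,0],[0,0,-9,0,0,0]]]'
```

```text
time_s: 4.2
position: [0.514, 0.2015, 0.3583]
tool_rot: [[0.928, 0.371, 0.006], [0.371, -0.929, 0.002], [0.007, 0.0, -1.0]]
contact_force: [-0.2, -0.3, -0.0]
grip_width: 0.0
time_s: 4.7
position: [0.5138, 0.2022, 0.3492]
tool_rot: [[0.928, 0.372, 0.006], [0.372, -0.928, 0.003], [0.007, -0.001, -1.0]]
contact_force: [-1.0, 2.3, 2.6]
grip_width: -0.0002
```

```bash
python3 -m jog '[[[0,0,-3,0,0,0],[0,0,-6,0,0,0],[0,0,-9,0,0,0],[0,0,-11,0,0,0],[0,0,-11,0,0,0]]]';  python3 -m jog '[[[0,0,-2,0,0,0],[0,0,-4,0,0,0],[0,0,-4,0,0,0]]]'
```

```text
time_s: 5.2
position: [0.5139, 0.2023, 0.3398]
tool_rot: [[0.928, 0.372, 0.007], [0.372, -0.928, 0.003], [0.008, 0.0, -1.0]]
contact_force: [-3.7, -1.0, 13.0]
grip_width: 0.0001
time_s: 5.5
position: [0.5137, 0.2024, 0.3392]
tool_rot: [[0.928, 0.372, 0.009], [0.372, -0.928, 0.002], [0.009, 0.002, -1.0]]
contact_force: [-8.2, -2.1, 22.2]
grip_width: 0.0001
```

The force jumped to 22 N with the tip about 18 mm below the start, so the pawl is at its stop. I'll lift off and check.

```bash
python3 -m jog '[[[0,0,20,0,0,0],[0,0,60,0,0,0],[0,0,110,0,0,0],[0,0,160,0,0,0],[0,0,185,0,0,0],[0,0,185,0,0,0]]]'
python3 - <<'E'
from h import *
np.set_printoptions(precision=4,suppress=True)
p,im,d=grab('side','side4.png')
a=cv2.imread('pics/side4.png')[120:360,160:400]
cv2.imwrite('pics/m4.png',cv2.resize(a,(600,600),interpolation=2))
hsv=cv2.cvtColor(im,cv2.COLOR_RGB2HSV).astype(int);H,S,V=hsv[...,0],hsv[...,1],hsv[...,2]
for n,mk in (('r',((H<4)|(H>175))&(S>150)&(V>60)),('y',(H>20)&(H<32)&(S>150)&(V>90))):
    vs,us=np.where(mk);ok=(vs<300)&(vs>150)&(us>200)&(us<340)
    P=np.array([q for q in (atd(p,d,u,v) for u,v in zip(us[ok],vs[ok])) if q is not None]); print(n,len(P),np.percentile(P,[5,50,95],axis=0))
E
```

```text
time_s: 6.1
position: [0.5146, 0.2021, 0.5283]
tool_rot: [[0.929, 0.37, 0.019], [0.37, -0.929, 0.005], [0.019, 0.003, -1.0]]
contact_force: [0.7, 0.5, -0.7]
grip_width: 0.0Traceback (most recent call last):
  File "<stdin>", line 9, in <module>
    return _quantile_unchecked(
        a, q, axis, out, overwrite_input, method, keepdims, weights)
    return _ureduce(a,
                    func=_quantile_ureduce_func,
    ...<5 lines>...
                    overwrite_input=overwrite_input,
                    method=method)
    r = func(a, **kwargs)
    result = _quantile(arr,
                       quantiles=q,
    ...<2 lines>...
                       out=out,
                       weights=wgt)
    slices_having_nans = np.isnan(arr[-1, ...])
                                  ~~~^^^^^^^^^
IndexError: index -1 is out of bounds for axis 0 with size 0
```

View pics/m4.png

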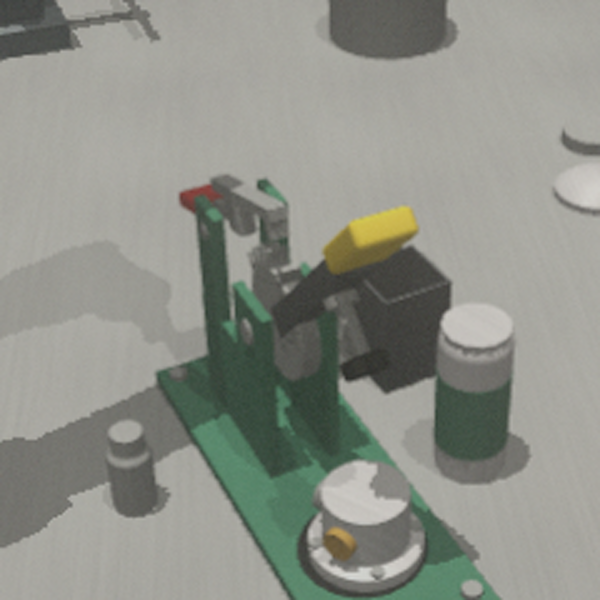

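The pawl is free: in the crop the red pad has dropped to (200,197), its tail is tilted and the hook is raised off the teeth. The arm is still up. Next I'll go over the yellow pad.

```bash
python3 -m jog '[[[18,-45,0,0,0,0],[36,-91,0,0,0,0],[54,-136,0,0,0,0],[70,-182,0,0,0,0],[87,-227,0,0,0,0],[87,-227,0,0,0,0],[87,-227,-20,0,0,0],[87,-227,-40,0,0,0],[87,-227,-40,0,0,0]]]'
python3 - <<'E'
from h import *
P=np.array(r.sense()['position']);print(P,'s',(P-[.5147,.1965,0])@[.366,-.9305,0]-.126,'lat',(P-[.5147,.1965,0])@[.9305,.366,0])
grab('side','side5.png');grab('wrist','wrist5.png')
a=cv2.imread('pics/side5.png')[120:360,160:400];b=cv2.imread('pics/wrist5.png')
cv2.imwrite('pics/m5.png',np.hstack([cv2.resize(a,(400,400)),cv2.resize(b,(400,400))]))
E
```

```text
time_s: 7.05
position: [0.6005, -0.0261, 0.48]
tool_rot: [[0.929, 0.37, 0.003], [0.37, -0.929, 0.001], [0.003, -0.0, -1.0]]
contact_force: [0.1, 0.2, -0.5]
grip_width: -0.0
[ 0.60049639 -0.02608059  0.4800128 ] s 0.11251271673943122 lat -0.0016309527456328105
```

View pics/m5.png

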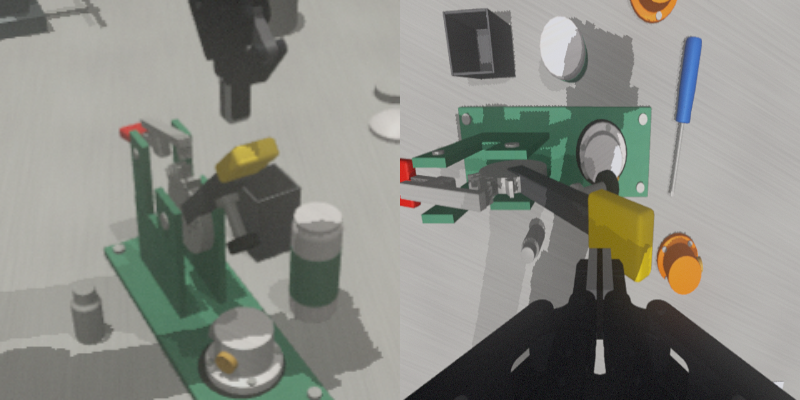

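The fingertips are above the yellow pad, laterally centred to within 2 mm. Now I'll push along the arc.

```bash
python3 -m jog '[[[3,-7,-17,0,0,0],[4,-10,-22,0,0,0],[5,-12,-27,0,0,0],[6,-15,-32,0,0,0],[7,-18,-36,0,0,0],[8,-21,-40,0,0,0]]]'; python3 -c "
from h import *
for n in ('side',): grab(n,'side6.png')
a=cv2.imread('pics/side6.png')[120:360,160:400];cv2.imwrite('pics/m6.png',cv2.resize(a,(500,500)))"
```

```text
time_s: 7.75
position: [0.6099, -0.0461, 0.4464]
tool_rot: [[0.929, 0.37, 0.016], [0.37, -0.929, 0.002], [0.015, 0.004, -1.0]]
contact_force: [-0.8, 0.3, 5.2]
grip_width: 0.0001
```

View pics/m6.png

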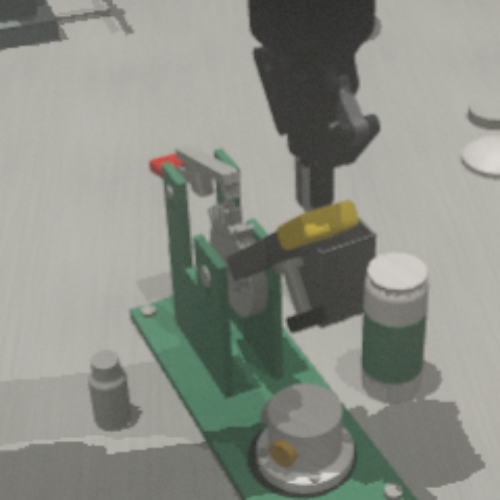

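```bash
python3 -m jog '[[[1,-2,-6,0,0,0],[2,-4,-12,0,0,0],[3,-7,-18,0,0,0],[4,-9,-24,0,0,0],[5,-12,-28,0,0,0],[5.5,-14,-32,0,0,0],[6.5,-17,-36,0,0,0],[7.5,-19,-40,0,0,0],[8.5,-22,-44,0,0,0],[9.5,-25,-49,0,0,0]]]'; python3 -c "
from h import *
grab('side','side7.png')
a=cv2.imread('pics/side7.png')[120:360,160:400];cv2.imwrite('pics/m7.png',cv2.resize(a,(500,500)))
P=np.array(r.sense()['position']);print('s',(P-[.5147,.1965,0])@[.366,-.9305,0]-.126,'lat',(P-[.5147,.1965,0])@[.9305,.366,0],P[2]-.173)"
```

```text
time_s: 8.8
position: [0.6205, -0.0712, 0.3983]
tool_rot: [[0.929, 0.37, 0.021], [0.37, -0.929, 0.002], [0.02, 0.006, -1.0]]
contact_force: [1.9, 1.1, 4.8]
grip_width: -0.0002
s 0.16242704629175847 lat 0.0001540101261432586 0.2239218456139595
```

View pics/m7.png

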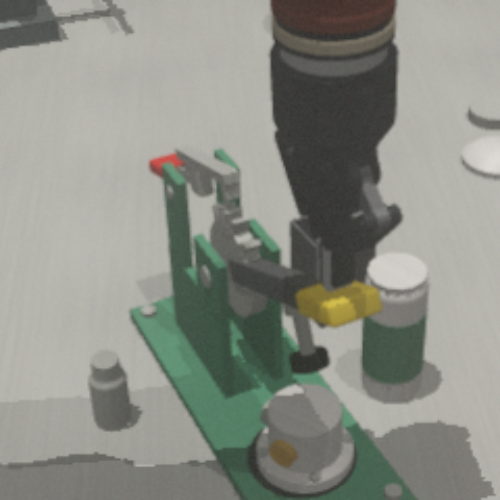

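The arm is past the teeth, with the foot at (310,358) coming down towards the housing, and the pawl is still down. I'll continue.

```bash
python3 -m jog '[[[1.5,-3,-7,0,0,0],[2,-5,-13,0,0,0],[3.5,-8.5,-19,0,0,0],[4.5,-11.5,-25,0,0,0],[5.5,-13.5,-31,0,0,0],[6.5,-16,-37,0,0,0],[7.5,-18.5,-43,0,0,0],[8,-20.5,-49,0,0,0],[9,-22.5,-55,0,0,0],[9.5,-24,-61,0,0,0]]]'; python3 -m jog '[[[1,-1.5,-4,0,0,0],[1,-2,-8,0,0,0],[1,-2.5,-12,0,0,0],[1,-3,-14,0,0,0],[1,-3,-16,0,0,0]]]'
```

```text
time_s: 9.85
position: [0.6299, -0.096, 0.3352]
tool_rot: [[0.929, 0.369, 0.019], [0.369, -0.929, 0.002], [0.018, 0.005, -1.0]]
contact_force: [-1.1, 3.0, 4.2]
grip_width: 0.0002
time_s: 10.35
position: [0.631, -0.0992, 0.3193]
tool_rot: [[0.929, 0.369, 0.019], [0.369, -0.929, 0.002], [0.019, 0.005, -1.0]]
contact_force: [0.5, 2.0, 3.3]
grip_width: 0.0
```

```bash
python3 -m jog '[[[0,0,-1.5,0,0,0],[0,0,-3,0,0,0],[0,0,-4,0,0,0],[0,0,-4,0,0,0]]]'; python3 -m jog '[[[0,0,-1,0,0,0],[0,0,-2,0,0,0],[0,0,-2,0,0,0]]]'
```

```text
time_s: 10.75
position: [0.631, -0.0994, 0.3156]
tool_rot: [[0.929, 0.369, 0.02], [0.369, -0.929, 0.001], [0.019, 0.006, -1.0]]
contact_force: [-0.3, 2.5, 4.9]
grip_width: -0.0001
time_s: 11.05
position: [0.631, -0.0993, 0.3155]
tool_rot: [[0.929, 0.369, 0.02], [0.369, -0.929, 0.001], [0.019, 0.007, -1.0]]
contact_force: [-3.6, 2.1, 11.6]
grip_width: 0.0001
```

```bash
python3 -m jog '[[[0,0,-1,0,0,0],[0,0,-2,0,0,0],[0,0,-3,0,0,0],[0,0,-3,0,0,0],[0,0,-3,0,0,0],[0,0,-3,0,0,0]]]'; python3 -m jog '[[[0,0,3,0,0,0],[0,0,10,0,0,0],[0,0,40,0,0,0],[0,0,80,0,0,0],[0,0,120,0,0,0],[0,0,160,0,0,0],[0,0,200,0,0,0],[0,0,200,0,0,0]]]'
python3 - <<'E'
from h import *
np.set_printoptions(precision=4,suppress=True)
for n in ('side','top'):
    p,im,d=grab(n,n+'8.png')
    for t in ('push_pad','housing_top','foot','spray_can','thumb_pad'):
        for m in r.mark_of(n,t)[:2]:
            u,v=m['position']; print(n,t,round(m['conf'],2),np.round([u,v]),atd(p,d,u,v))
    if n=='top':
        hsv=cv2.cvtColor(im,cv2.COLOR_RGB2HSV).astype(int);H,S,V=hsv[...,0],hsv[...,1],hsv[...,2]
        for nm,mk in (('yel',(H>20)&(H<32)&(S>120)&(V>60)),('red',((H<4)|(H>175))&(S>150)&(V>60))):
            k,l,st,c=cv2.connectedComponentsWithStats(mk.astype(np.uint8));
            if k>1:
                i=1+np.argmax(st[1:,4]);vs,us=np.where(l==i)
                P=np.array([q for q in (atd(p,d,u,v) for u,v in zip(us,vs)) if q is not None]); print(nm,len(P),np.median(P,0))
a=cv2.imread('pics/side8.png')[150:390,190:430];b=cv2.imread('pics/top8.png')[170:370,190:430]
cv2.imwrite('pics/m8.png',np.hstack([cv2.resize(a,(400,400)),cv2.resize(b,(400,333)) if 0 else cv2.resize(b,(400,400))]))
E
```

```text
time_s: 11.65
position: [0.6308, -0.0991, 0.3155]
tool_rot: [[0.929, 0.369, 0.021], [0.369, -0.929, 0.0], [0.02, 0.008, -1.0]]
contact_force: [-5.1, 2.3, 14.8]
grip_width: 0.0002
time_s: 12.45
position: [0.6313, -0.0997, 0.522]
tool_rot: [[0.93, 0.367, 0.034], [0.367, -0.93, -0.002], [0.031, 0.015, -0.999]]
contact_force: [0.3, 1.0, -0.5]
grip_width: -0.0
side push_pad 0.91 [326. 311.] [ 0.6304 -0.0958  0.1411]
side push_pad 0.47 [274. 302.] [0.5579 0.0674 0.0122]
side housing_top 0.93 [249. 432.] [ 0.5108 -0.224   0.0551]
side housing_top 0.78 [431. 312.] [ 0.8206 -0.0306  0.0549]
side foot 0.62 [331. 309.] [ 0.6381 -0.0928  0.1412]
side foot 0.61 [305. 314.] [ 0.6056 -0.0354  0.0783]
side thumb_pad 0.71 [244. 194.] [ 0.5057  0.4773 -0.0005]
side thumb_pad 0.47 [307. 312.] [ 0.6084 -0.0336  0.0798]
top push_pad 0.96 [394. 247.] [ 0.6334 -0.0964  0.1421]
top push_pad 0.19 [352. 266.] [ 0.5958 -0.0234  0.1411]
top housing_top 0.74 [351. 267.] [ 0.5944 -0.0228  0.1408]
top housing_top 0.71 [353. 168.] [ 0.8108 -0.0222  0.0555]
top foot 0.72 [354. 269.] [ 0.5927 -0.0277  0.131 ]
top thumb_pad 0.6 [216. 303.] [0.5151 0.2    0.1663]
yel 585 [ 0.629  -0.0923  0.142 ]
red 491 [0.5134 0.1961 0.1674]
```

View pics/m8.png

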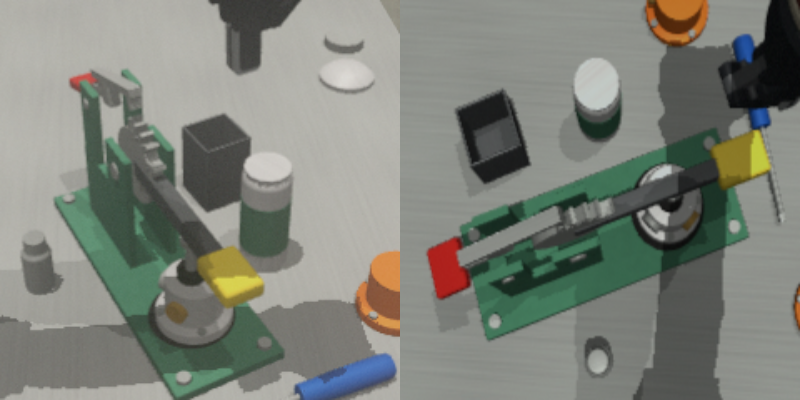

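The side and top views show the arm level, with the foot on the housing at crop pixel (190,268). The red pad is still down, the bystanders look untouched, and the hand is well above everything. I'm handing the job in.

```bash
python3 -c "
from h import *
print(r.finish_job(), r.sense()['time_s'])"
```

```text
the job is handed in; nothing more can be done
the job is handed in; nothing more can be done
```

The job is done and handed in at about 12.7 s; the hand-in reports no verdict. With closed fingertips I pressed the red thumb pad to its stop, where the force rose to about 22 N. I then pushed the yellow pad down along its arc until the foot met the housing and held it there at about 15 N.

**Last checks, after lifting the hand clear:**
- **Arm:** the yellow pad's upper face is at 142 mm, which is level.
- **Pawl:** the red pad is at 167 mm, 17 mm down, so the pawl is fully free.
- **Housing and bystanders:** in both pictures the foot sits on the housing, and the housing and the things round the fixture look unmoved. I judged this by eye and did not measure any shift.
- **Hand:** the fingertips are about 0.2 m above the pad, with no contact force beyond sensor noise.

**Checks that failed or disagreed:**
- The side camera's housing-top detections landed only on the orange look-alikes.
- The top camera's housing-top and foot marks fell on the arm bar above them.
- A side-camera colour check failed twice on its thresholds. I used the top camera's colours, its depth readings and the pictures instead.

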